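# Leak check of the hand suction unit at the blood donation table

## Robot

A 6-joint arm with a two-finger parallel gripper is mounted at the origin on the work surface. World frame = base frame: x ahead of the robot, y to its left, z up, the work surface at z = 0. Lengths are in m, angles in rad, forces in N, time in s.
With the tool pointing down it reaches from about 0.375 to 0.975 m from the base axis. Payload 3.8 kg.
Tool frame: the origin (TCP) lies between the finger pads, 19 mm behind the fingertips; this is the grasp point; z points along the fingers, y is the line along which they close (so a half turn about z gives the same grasp; the last joint's range is limited). The gripper opens to 85 mm and grips with 20 to 120 N. Pads are 22 mm wide; open, the fingers measure 114 mm over their backs; the gripper's body (76 mm by 85 mm) begins 54 mm behind the grasp point. The pads swing forward as they close: fully open they stand 13 mm farther back than shut.
Start: joints at [-1.314, 0.264, 1.604, -0, 1.274, -0.037], TCP at [0.195, -0.646, 0.25] pointing down, gripper open.
Joint ranges: [-2.63, 2.63], [-0.94, 2.18], [0.31, 2.57], [-1.31, 4.45], [0, 2.66], [-2.55, 2.55]. Speed limits (rad/s): [2.57, 2.57, 3.14, 3.14, 3.14, 3.14].

## Interface

Orientations are given as a rotation vector (axis times angle).
In Python, from workcell import bot, cams gives the robot as it stands.
- The arm moves only by the tool play_rows, never from a script. Its argument "rows" is a list of rows, each a list of 2 entries, a list of its own where there are three numbers: the shift along the tool's x, y, z scaled (see below), then the turn, a rotation vector about the tool's x, y, z scaled (see below). A call has 1 to 20 rows; each row is the pose to reach, as a shift and turn from the pose commanded when the call began, along the tool's axes at that moment; what a row does not reach only later rows make up. The controller multiplies each number of a shift by 250 mm and each number of a turn by 45 degrees. A row lasts 1/12 s, in which the tool goes at most 41.7 mm and 7.16 degrees, less where a joint would pass 70% of its speed; a pose out of reach is approached as far as the arm can. A call with a number of a shift or a turn outside -1 to 1 is refused whole. A call with a gripper value outside its range is refused whole. "claw" is the opening, from -1 (shut) to 1 (fully open), set as the call begins (left out, the last holds). The fingers move at their own pace and stop on an object; "newtons" is the grip in N (left out, the last holds). Time passes only in rows, so rows that repeat a pose let the fingers close. It gives the time, the measured TCP pose, the force, the opening and the grip force at its end, in the units of the state.
- bot.read_state(): the state, without advancing time (a new reading comes with each control period).
- cams.read_camera(name): name is "scene" or "top" or "wrist"; returns a dict with "image" (384x512x3 uint8, red, green, blue), "K" (3x3 intrinsics, pixels), "T" (4x4, takes a point from camera to world coordinates); the wrist camera has in their place "mount" (4x4, takes a point from camera to tool coordinates, whose origin is the TCP and whose axes are the flange's). Camera axes: x right, y down, z forward; pixel columns grow to the right and rows downward; lengths in m; the calibration is good to about 2 mm. The wrist camera is an equidistant fisheye: a pixel r from the principal point sees the ray r / f radians off the axis. A picture is of the moment at which its call begins: read the wrist's pose just before it. There is no depth.
- bot.finish_job(): hands the job in; it is judged then, once.
The state is a dict: "time": time; "q": joint angles; "joint_vel": joint speeds; "joint_torque": joint torques, N m; "tool_pos": TCP position; "tcp_rot": TCP orientation; "wrist_force": force on the tool from outside, world axes, zero at the start; "torque": the same for the moment, N m; "width": opening from 0.0 (shut) to 1.0 (fully open); "grip_force": force on a finger pad.
Only numpy, scipy, OpenCV 4.12 (cv2) and the standard library are available. Lean on these libraries where they do the work, as an engineer would, in place of code of your own. Each camera call takes 0.05 s, during which the arm holds its last target. There are 200 camera calls.

## Task

Check the hand suction unit for leaks: take from the pocket tray the rubber stopper that fits the port on the jar lid, push it fully home in the port, upright, and let go of it. Then pull the pump's T-handle straight up against its spring until the black ring on the rod is level with the top of the brass gland nut, and finish while holding it there so that I can read the gauge. Don't draw the pump before the port is plugged, and leave everything else on the table and in the tray where it stands.

Things in the scene. Friction and masses are not known exactly. Their poses are not given: they have to be found in the camera images.
- suction_unit: Hand suction unit fixed to the table, turned up to 0.45 rad: base plate 150 (x) x 270 (y) x 14 mm; at its +y end a clear jar with a lid 102 mm across, top at 125 mm; at its -y end a steel pump barrel 42 mm across, dial gauge on its +x side; a thin pipe links them. All but the handle stays below 142 mm. Origin: middle of the underside, z = 0; y runs from pump to jar, z up
- port (a point): Centre of the mouth of the port, an upright white tube stub in the middle of the jar lid: 16 mm tall, bore 17 mm, outside 25 mm, closed by the lid below. Mouth 141 mm above the table, at (0, 60, 141) mm in the suction unit's frame
- pump_rod (a joint): How far the pump rod is drawn up out of the barrel, m: 0 = home, as at the start; slides straight up only, to a stop at 0.075; at 0.050 the mark (black ring) is level with the top of the gland nut. An inner spring pulls it back home when let go; lifting takes about 6 N at first, rising evenly to about 13 N at the mark
- handle (a point): Centre of the rod's black T-handle, a level bar 80 mm long, 20 mm wide, 20 mm high along the suction unit's y axis (grip across the 20 mm, fingers closing along the unit's x). At rest 174 mm above the table, 36 mm above the gland nut, at (0, -70, 174) mm in the unit's frame, 130 mm from the port; rises with the rod, which is 12 mm thick
- mark (a point): Centre of the length mark on the pump rod, the only ring on it: black, 4 mm tall, around the bright rod, 86 mm below the handle's centre; hidden in the barrel until the rod is drawn out about 48 mm
- gland (a point): Centre of the flat top of the brass gland nut (30 mm across) that the rod comes out of, 138 mm above the table
- tray: White pocket tray, fixed on the table, 190 x 128 x 14 mm, with 3 x 2 square pockets about 60 mm apart, walls 4 mm thick, pocket floor 4 mm above the table. Origin: centre of its underside; x along the 190 mm side
- stopper_mid: The middle one of three dark rubber stoppers standing foot down in the tray's pockets; it fits the port. 36 mm tall: tapered plug 12 mm across at the foot, 14 mm at 14 mm height; collar 22 mm across, 14 to 18 mm; round grip 13 mm across, 18 to 36 mm. Origin: centre of the foot, z up. Pushed home, the collar rests on the port's mouth, foot 14 mm below it
- stopper_large: The large stopper, too big for the port: 38 mm tall, plug 21 to 24 mm across, collar 32 mm, grip 16 mm; stands in a tray pocket. Origin: centre of the foot
- stopper_small: The small stopper, so small that it would fall into the port: 27 mm tall, plug 9 mm across, collar 14 mm, grip 9 mm; stands in a tray pocket. Origin: centre of the foot
- connector: White hose connector with three barbs, 18 mm across the foot, 24 mm tall, standing in a tray pocket; a bystander. Origin: centre of its underside
- tape_roll: Roll of white tape lying flat, 58 mm across, 25 mm tall; a bystander. Origin: centre of its underside
- marker: Marker pen lying on the table, 135 mm long, 14 mm thick, white with a black cap; a bystander. Origin: on its underside near the middle, x along the pen
- tube_holder: White blood-tube holder standing on its 42 mm flange, 54 mm tall; a bystander. Origin: centre of its underside
- disinfectant: Bottle of disinfectant, 64 mm across, 170 mm tall, standing on the table beyond the pump end of the suction unit; a bystander. Origin: centre of its underside

How it is judged:
On the way, in this order (a step that is already met when the one before it is completed fails the run):
1. the middle stopper is seated in the port, upright, and let go, with the pump rod still home (horizontal distance between stopper_mid and port below 0.004 m and z of stopper_mid in the frame of port between -0.018 and -0.01 m and angle between stopper_mid's own z axis and vertical below 0.14 rad and contact force between the fingers and stopper_mid below 0.05 N and value of joint pump_rod below 0.01 m), for 0.2 s.
2. the pump rod is drawn to its mark by the handle (value of joint pump_rod between 0.045 and 0.055 m and contact force between the fingers and suction_unit above 2 N and distance between the grasp point and handle below 0.04 m), for 0.3 s.
At the end, for the whole second after the job is handed in: Middle stopper in the port, not touched (axis within 4 mm, foot 10 to 18 mm below the mouth, tilt under 0.14 rad); the gripper holds the T-handle (contact over 2 N, TCP within 40 mm of its centre), the rod drawn out 45 to 55 mm (mark within 5 mm of the gland nut's top) and still (all of step 2 and horizontal distance between stopper_mid and port below 0.004 m and z of stopper_mid in the frame of port between -0.018 and -0.01 m and angle between stopper_mid's own z axis and vertical below 0.14 rad and contact force between the fingers and stopper_mid below 0.05 N and velocity of joint pump_rod between -0.01 and 0.01 m/s); the arm keeps its last pose, push and grip.
It fails at once if the pump is drawn (over 15 mm) before the port is plugged (value of joint pump_rod above 0.015 m and distance between stopper_mid and port above 0.03 m).
It fails at once if another thing on the table or in the tray is shifted by more than 30 mm (distance of any of stopper_large, stopper_small, connector, tape_roll, marker, tube_holder, disinfectant from where it was at the start of the episode above 0.03 m).
It also fails if it takes over 58 s, if anything falls off the work surface, if the arm or the gripper's body presses on something with over 40 N, if the wrist force passes 120 N, or if a joint passes its speed limit or range.

## Working session

There is one attempt and no reset: what is moved stays moved. The work goes in short steps, Python scripts to look and compute and a tool call to move; the robot and the scene stay as the last step left them, time stands still between calls to the robot, and variables do not carry over. Pictures are saved under pics/ and viewed, at most 10 in all, crops included, and the job is handed in when it is done.

Besides the shell and the picture viewer there is one more tool, called after "Emit:" by a JSON object that holds its "fn" and its "kwargs". play_rows: Moves the arm, as the interface text tells. Its arguments: {"type":"object","properties":{"rows":{"type":"array","items":{"type":"array"}},"claw":{"type":"number"},"newtons":{"type":"number"}},"required":["rows"]}

```bash
mkdir -p pics; cat > h.py <<'E'
import numpy as np, cv2
from scipy.spatial.transform import Rotation as R
from workcell import bot, cams
def ray(c,u,v):
    K,T=c["K"],c["T"]; d=T[:3,:3]@np.linalg.solve(K,[u,v,1.]); return T[:3,3],d
def onz(c,u,v,z):
    o,d=ray(c,u,v); return o+d*(z-o[2])/d[2]
def proj(c,p):
    T=c["T"]; q=T[:3,:3].T@(np.array(p)-T[:3,3]); w=c["K"]@q; return w[:2]/w[2]
def grab(n):
    c=cams.read_camera(n); np.savez(f"{n}.npz",**c); return c
def load(n): return dict(np.load(f"{n}.npz"))
def save(im,f,s=1): cv2.imwrite("pics/"+f,cv2.resize(im[...,::-1],None,fx=s,fy=s,interpolation=cv2.INTER_CUBIC))
E
python3 - <<'E'
from h import *
print(bot.read_state())
for n in("top","scene"):
    c=grab(n); print(n,c["K"],c["T"]); save(c["image"],n+".png",1.5)
E
```

```text
{'time': 0.0, 'q': array([-1.31388017e+00,  2.64764968e-01,  1.60538045e+00, -4.46933194e-05,
        1.27369722e+00, -3.69201713e-02]), 'joint_vel': array([-1.75951965e-03,  1.01076290e-03,  9.12268695e-04,  5.80687447e-05,
        4.98323002e-04,  9.05408167e-04]), 'joint_torque': array([-5.72916560e-04, -5.15115917e+01, -3.67316651e+01,  3.73663170e-05,
        1.31089508e-02,  3.83375891e-07]), 'tool_pos': array([ 0.19529349, -0.64540819,  0.24865054]), 'tcp_rot': array([-3.10553734e+00, -4.59592058e-01,  4.54355439e-04]), 'wrist_force': array([-0.3344918 ,  0.33083354, -0.12160244]), 'torque': array([ 0.03836435,  0.03422285, -0.01484449]), 'grip_force': 0.0, 'width': 1.0030268301766163}
top [[391.76079749   0.         262.63105373]
 [  0.         391.76079749 192.71181146]
 [  0.           0.           1.        ]] [[-0.00290933 -0.99961314  0.02766065  0.52644885]
 [-0.99999387  0.00285429 -0.00202937 -0.07267321]
 [ 0.00194964 -0.02766638 -0.99961531  1.11968938]
 [ 0.          0.          0.          1.        ]]
scene [[471.0720896    0.         262.87958523]
 [  0.         471.0720896  199.15922149]
 [  0.           0.           1.        ]] [[-0.60974265  0.60378029 -0.51348151  1.19736617]
 [ 0.79243574  0.45122192 -0.41041976  0.42192908]
 [-0.01610924 -0.65715153 -0.75358633  1.03921718]
 [ 0.          0.          0.          1.        ]]
```

View pics/top.png

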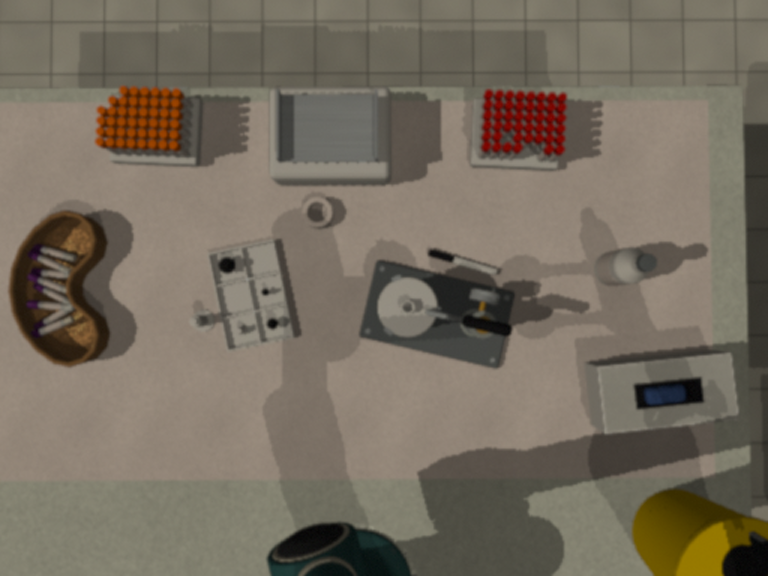

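View pics/scene.png

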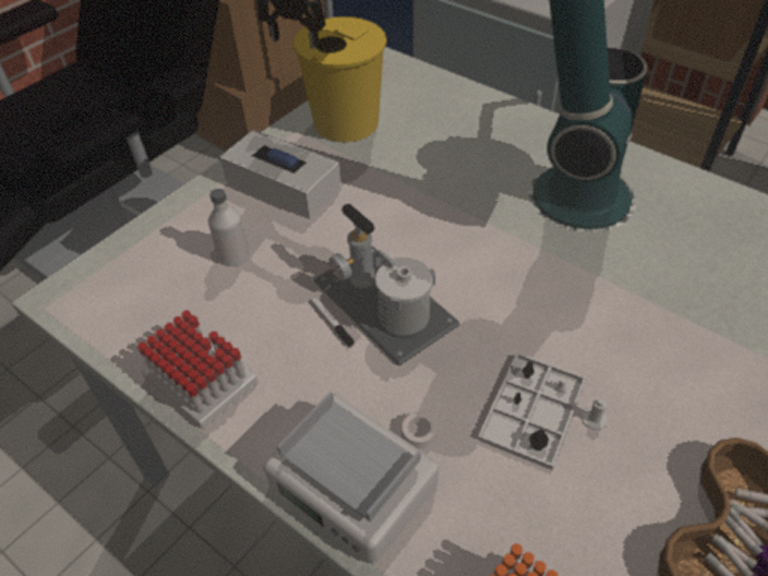

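The top view shows the stoppers, in pixels of the 1.5x picture: large (227,265), small (266,291), mid (273,323). The connector is at (248,328), the port at about (408,305) and the black handle at about (487,325). The scene view shows mid (528,370), small (517,398), large (539,439), port (404,272) and handle (358,218).

```bash
python3 - <<'E'
from h import *
t,s=load("top"),load("scene")
def blobs(c,x0,y0,x1,y1,th,amin=4):
    g=c["image"][y0:y1,x0:x1].max(2); n,l,st,ce=cv2.connectedComponentsWithStats((g<th).astype(np.uint8))
    return [(ce[i]+[x0,y0],st[i]) for i in range(1,n) if st[i,4]>=amin]
for n,c,b in(("top",t,(138,155,202,236)),("scene",s,(315,232,400,315))):
    for th in (50,65):
        print(n,th,[(p.round(1).tolist(),st[2:].tolist()) for p,st in blobs(c,*b,th)])
for n,c,b in(("top",t,(300,200,350,230)),("scene",s,(220,130,255,160))):
    print(n,[(p.round(1).tolist(),st.tolist()) for p,st in blobs(c,*b,45)])
def crop(c,x0,y0,w,h,f): return cv2.resize(c["image"][y0:y0+h,x0:x0+w],(400,300),interpolation=cv2.INTER_CUBIC)
m=np.vstack([np.hstack([crop(t,132,155,80,60+0,1),crop(t,235,165,120,90,1)]),np.hstack([crop(s,315,230,100,75,1),crop(s,205,130,100,75,1)])])
m=np.clip(m.astype(float)*1.5,0,255).astype(np.uint8)
save(m,"m.png")
E
```

```text
top 50 [([151.2, 176.2], [11, 9, 77]), ([176.5, 194.0], [4, 3, 8]), ([181.4, 215.3], [6, 6, 29])]
top 65 [([151.2, 176.3], [11, 10, 89]), ([176.5, 194.2], [4, 3, 10]), ([181.5, 215.2], [7, 6, 33])]
scene 50 [([351.5, 246.8], [6, 9, 32]), ([344.5, 265.5], [2, 6, 10]), ([358.7, 292.9], [11, 13, 95])]
scene 65 [([351.8, 246.0], [6, 11, 46]), ([344.6, 265.3], [4, 7, 19]), ([358.7, 293.1], [12, 13, 115])]
top [([322.4, 210.1], [0, 0, 42, 24, 615])]
scene [([232.4, 140.9], [9, 7, 8, 8, 25]), ([240.6, 150.1], [15, 16, 13, 9, 18])]
```

View pics/m.png

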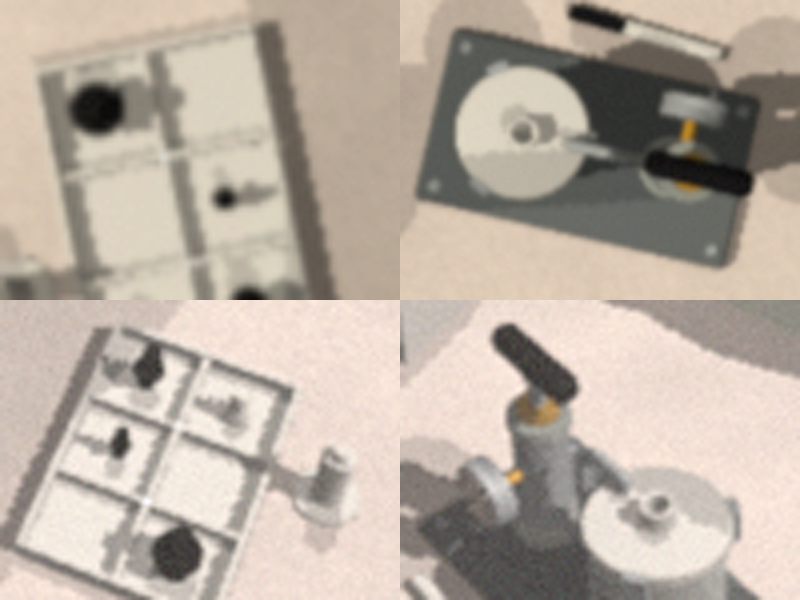

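The mosaic gives these points. Port mouth: top (271.6,204.3), scene (269,181.5). Handle: top (324.7,216.5), scene (239,145.5). The middle stopper is the lowest blob in the top view, at (181.4,215.3), and is at (351.6,246.5) in the scene view.

```bash
cat >> h.py <<'E'
def tri(c1,p1,c2,p2):
    o1,d1=ray(c1,*p1);o2,d2=ray(c2,*p2)
    k=np.linalg.lstsq(np.c_[d1,-d2],o2-o1,rcond=None)[0]; a,b=o1+k[0]*d1,o2+k[1]*d2
    return (a+b)/2,np.linalg.norm(a-b)
E
python3 - <<'E'
from h import *
t,s=load("top"),load("scene")
for n,a,b,z in(("mid",(181.4,215.3),(351.6,246.5),.026),("small",(176.5,194.1),(344.5,265.4),.02),("large",(151.2,176.2),(358.7,293),.026),("port",(271.6,204.3),(269,181.5),.141),("handle",(324.7,216.5),(239,145.5),.178)):
    p,e=tri(t,a,s,b); print(n,p.round(4),"gap",round(e,4),"top@z",onz(t,*a,z).round(4),"scene@z",onz(s,*b,z).round(4))
f=lambda x,y:(235+(x-400)/3.3333,165+y/3.3333)
C=np.array([onz(t,*f(*q),.014) for q in((457,28),(757,100),(720,268),(416,200))]); print(C.round(4),C.mean(0).round(4))
yax=(C[0]-C[1]+C[3]-C[2]);print("yaw plate", np.arctan2(-yax[0],yax[1]), [np.linalg.norm(C[i]-C[i-1]).round(3) for i in range(4)])
h=onz(t,*f(650,160),.184)-onz(t,*f(748,183),.184); print("handle yaw",np.arctan2(-h[0],h[1]),np.linalg.norm(h))
d=tri(t,(271.6,204.3),s,(269,181.5))[0]-tri(t,(324.7,216.5),s,(239,145.5))[0]; print("yaw", np.arctan2(-d[0],d[1]),np.linalg.norm(d[:2]))
st=bot.read_state(); print(R.from_rotvec(st["tcp_rot"]).as_matrix().round(4)); w=cams.read_camera("wrist"); print(w["K"],w["mount"])
E
```

```text
mid [0.4938 0.1537 0.0189] gap 0.0013 top@z [0.4944 0.1517 0.026 ] scene@z [0.4982 0.1561 0.026 ]
small [0.5534 0.1685 0.0153] gap 0.0014 top@z [0.5537 0.1668 0.02  ] scene@z [0.5559 0.1702 0.02  ]
large [0.6039 0.2386 0.0199] gap 0.0011 top@z [0.6038 0.2364 0.026 ] scene@z [0.607  0.2401 0.026 ]
port [ 0.5237 -0.0961  0.1354] gap 0.0026 top@z [ 0.5245 -0.097   0.141 ] scene@z [ 0.5272 -0.0918  0.141 ]
handle [ 0.4933 -0.2224  0.172 ] gap 0.0049 top@z [ 0.4949 -0.2235  0.178 ] scene@z [ 0.4969 -0.2158  0.178 ]
[[ 0.6117 -0.0453  0.014 ]
 [ 0.5499 -0.2993  0.014 ]
 [ 0.4082 -0.2669  0.014 ]
 [ 0.4662 -0.0103  0.014 ]] [ 0.509  -0.1555  0.014 ]
yaw plate -0.2306239291510768 [np.float64(0.15), np.float64(0.261), np.float64(0.145), np.float64(0.263)]
handle yaw -0.23336397267641112 0.0720046024104877
yaw -0.23658567132615332 0.12997314131244464
[[ 9.572e-01  2.896e-01 -5.000e-04]
 [ 2.896e-01 -9.572e-01  2.000e-03]
 [ 1.000e-04 -2.100e-03 -1.000e+00]]
[[297.31863964   0.         258.03547267]
 [  0.         297.31863964 190.90301739]
 [  0.           0.           1.        ]] [[ 1.41403934e-03 -9.51377904e-01 -3.08022863e-01  7.92704617e-02]
 [ 9.99998999e-01  1.36073179e-03  3.87853563e-04 -6.98869051e-05]
 [ 5.01411914e-05 -3.08023104e-01  9.51378876e-01 -1.23844673e-01]
 [ 0.00000000e+00  0.00000000e+00  0.00000000e+00  1.00000000e+00]]
```

Emit:
{"fn": "play_rows", "kwargs": {"rows": [[[0.1,-0.13,0],[0,0,0]],[[0.2,-0.26,0],[0,0,0]],[[0.3,-0.39,0],[0,0,0]],[[0.4,-0.52,0],[0,0,0]],[[0.5,-0.65,0],[0,0,0]],[[0.6,-0.78,0],[0,0,0]],[[0.69,-0.9,0],[0,0,0]]]}}

```text
time: 0.73
tool_pos: [0.2956, -0.3784, 0.2496]
tcp_rot: [-3.107, -0.459, -0.0]
wrist_force: [0.9, -0.7, 0.4]
width: 0.999
grip_force: 0.0
```

Emit:
{"fn": "play_rows", "kwargs": {"rows": [[[0.1,-0.13,0],[0,0,0]],[[0.2,-0.26,0],[0,0,0]],[[0.3,-0.39,0],[0,0,0]],[[0.4,-0.52,0],[0,0,0]],[[0.5,-0.65,0],[0,0,0]],[[0.6,-0.78,0],[0,0,0]],[[0.69,-0.9,0],[0,0,0]]]}}

```text
time: 1.32
tool_pos: [0.3955, -0.1132, 0.25]
tcp_rot: [3.108, 0.46, 0.001]
wrist_force: [0.7, 0.2, 0.2]
width: 1.003
grip_force: 0.0
```

```bash
cat >> h.py <<'E'
YAW=-0.234
def Rdown(a):  # tool z down, tool x at world angle a
    return np.array([[np.cos(a),np.sin(a),0],[np.sin(a),-np.cos(a),0],[0,0,-1.]])
def move(target,a=YAW+np.pi/2,cmd=None):
    st=bot.read_state(); p=st["tool_pos"] ; M=R.from_rotvec(st["tcp_rot"]).as_matrix()
    sh=M.T@(np.array(target)-p)/.25; tu=R.from_matrix(M.T@Rdown(a)).as_rotvec()/np.radians(45)
    print("t",round(st["time"],2),"pos",p.round(4),"shift",sh.round(3),"turn",tu.round(3),"F",st["wrist_force"].round(1),"w",round(st["width"],3),"g",round(st["grip_force"],1),"q",st["q"].round(2))
E
python3 -c "
from h import *
move([.495,.1535,.16])"
```

```text
t 1.32 pos [ 0.3955 -0.1132  0.25  ] shift [ 0.69  -0.906  0.36 ] turn [ 1.000e-03 -1.000e-03 -1.328e+00] F [0.7 0.2 0.2] w 1.003 g 0.0 q [-0.34 -0.26  2.13  0.    1.27  0.94]
```

Emit:
{"fn": "play_rows", "kwargs": {"rows": [[[0.1,-0.13,0],[0,0,-0.14]],[[0.2,-0.26,0.02],[0,0,-0.28]],[[0.3,-0.39,0.05],[0,0,-0.42]],[[0.4,-0.52,0.1],[0,0,-0.56]],[[0.5,-0.65,0.18],[0,0,-0.7]],[[0.6,-0.78,0.28],[0,0,-0.85]],[[0.69,-0.906,0.36],[0,0,-1]],[[0.69,-0.906,0.36],[0,0,-1]]], "claw": 0.0}}

```text
time: 1.98
tool_pos: [0.494, 0.1549, 0.1567]
tcp_rot: [-2.687, -1.622, 0.004]
wrist_force: [-0.1, -0.7, 0.9]
width: 0.498
grip_force: 0.0
```

Emit:
{"fn": "play_rows", "kwargs": {"rows": [[[0,0,0],[0,0,-0.14]],[[0,0,0],[0,0,-0.28]],[[0,0,0],[0,0,-0.328]],[[0,0,0],[0,0,-0.328]],[[0,0,0],[0,0,-0.328]],[[0,0,0],[0,0,-0.328]]]}}

```text
time: 2.48
tool_pos: [0.4949, 0.151, 0.1601]
tcp_rot: [2.468, 1.944, 0.0]
wrist_force: [0.4, -0.8, -0.3]
width: 0.503
grip_force: 0.0
```

```bash
cat >> h.py <<'E'
def grabw():
    st=bot.read_state(); c=cams.read_camera("wrist")
    T=np.eye(4); T[:3,:3]=R.from_rotvec(st["tcp_rot"]).as_matrix(); T[:3,3]=st["tool_pos"]
    c["T"]=T@c["mount"]; np.savez("wrist.npz",**c); return c
def wz(c,u,v,z):
    K=c["K"]; a=np.array([u-K[0,2],v-K[1,2]])/K[0,0]; r=np.linalg.norm(a)
    d=c["T"][:3,:3]@np.r_[a/r*np.sin(r),np.cos(r)]; o=c["T"][:3,3]; return o+d*(z-o[2])/d[2]
def wproj(c,p):
    q=c["T"][:3,:3].T@(np.array(p)-c["T"][:3,3]); n=np.hypot(*q[:2]); r=np.arctan2(n,q[2])*c["K"][0,0]; return q[:2]/n*r+c["K"][:2,2]
E
python3 -c "
from h import *
move([.495,.1535,.16]); c=grabw(); save(c['image'],'w1.png',1.5); print(wproj(c,[.495,.153,.04])*1.5)"
```

```text
t 2.48 pos [0.4949 0.151  0.1601] shift [ 0.01  -0.002  0.001] turn [ 0.    -0.    -0.003] F [ 0.4 -0.8 -0.3] w 0.503 g 0.0 q [ 0.25  0.04  2.03 -0.    1.07  0.48]
[385.84490238 283.3719643 ]
```

View pics/w1.png

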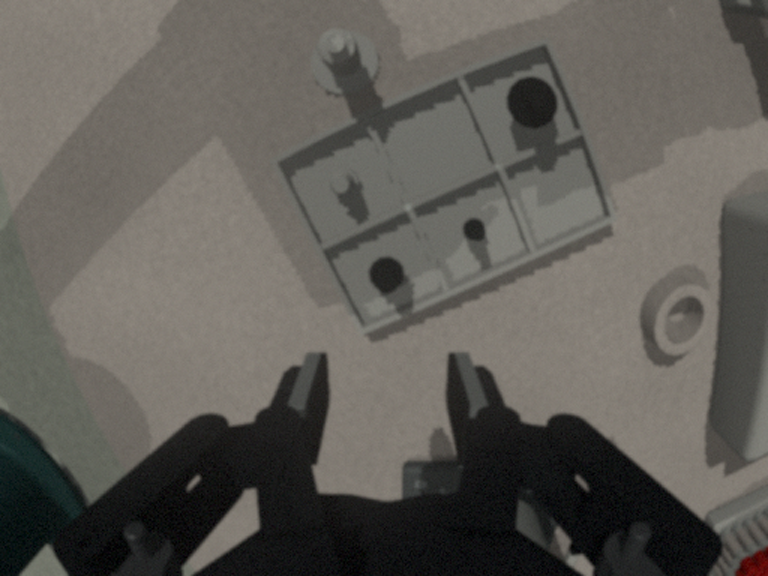

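The middle stopper shows at (386,275) in the 1.5x wrist picture, about 8 px from where I predicted it, and it stands upright in the corner pocket.

```bash
python3 - <<'E'
from h import *
c=load("wrist")
for th in(30,40,50):
    g=c["image"].max(2)[165:200,240:275]; n,l,s,ce=cv2.connectedComponentsWithStats((g<th).astype(np.uint8))
    i=1+s[1:,4].argmax(); p=ce[i]+[240,165]; print(th,p,s[i],[wz(c,*p,z).round(4).tolist() for z in(.022,.04)], "edges", [wz(c,240+s[i,0]-.5+k*s[i,2],p[1],.022).round(4)[:2].tolist() for k in(0,1)])
move([.495,.1535,.043])
E
```

```text
Traceback (most recent call last):
ValueError: attempt to get argmax of an empty sequence
```

```bash
python3 - <<'E'
from h import *
c=load("wrist")
g=c["image"].max(2)[165:205,240:280]; print(g.min(), g[18,8:32])
for th in(45,55,65):
    n,l,s,ce=cv2.connectedComponentsWithStats((g<th).astype(np.uint8))
    if n<2: continue
    i=1+s[1:,4].argmax(); p=ce[i]+[240,165]; print(th,p,s[i],[wz(c,*p,z).round(4).tolist() for z in(.022,.04)], "width", np.linalg.norm(wz(c,240+s[i,0]-.5+s[i,2],p[1],.022)-wz(c,240+s[i,0]-.5,p[1],.022)))
move([.495,.1535,.043])
E
```

```text
30 [41 37 35 33 40 38 35 36 35 38 36 40 39 36 36 31 33 38 35 39 51 70 86 94]
45 [257.49101796 182.8742515 ] [  8   8  20  22 334] [[0.4952, 0.1531, 0.022], [0.4965, 0.1582, 0.04]] width 0.018373877455278444
55 [257.51842105 182.94736842] [  7   7  22  24 380] [[0.4952, 0.153, 0.022], [0.4965, 0.1581, 0.04]] width 0.020214361794183795
65 [257.75656325 183.06921241] [  7   7  24  24 419] [[0.4954, 0.1528, 0.022], [0.4967, 0.158, 0.04]] width 0.02205670127366788
t 2.53 pos [0.4949 0.151  0.1601] shift [ 0.01  -0.002  0.469] turn [ 0.    -0.    -0.002] F [ 0.3 -0.2  0.7] w 0.499 g 0.0 q [ 0.25  0.04  2.03 -0.    1.07  0.48]
```

Emit:
{"fn": "play_rows", "kwargs": {"rows": [[[0.01,0,0.1],[0,0,0]],[[0.011,0,0.2],[0,0,0]],[[0.011,0,0.3],[0,0,0]],[[0.011,0,0.37],[0,0,0]],[[0.011,0,0.42],[0,0,0]],[[0.011,0,0.45],[0,0,0]],[[0.011,0,0.468],[0,0,0]],[[0.011,0,0.468],[0,0,0]],[[0.011,0,0.468],[0,0,0]]]}}

```text
time: 3.28
tool_pos: [0.4961, 0.154, 0.0436]
tcp_rot: [2.466, 1.946, 0.001]
wrist_force: [-0.4, -0.2, 0.3]
width: 0.503
grip_force: 0.0
```

Emit:
{"fn": "play_rows", "kwargs": {"rows": [[[0,0,0],[0,0,0]],[[0,0,0],[0,0,0]],[[0,0,0],[0,0,0]],[[0,0,0],[0,0,0]],[[0,0,0],[0,0,0]],[[0,0,0],[0,0,0]],[[0,0,0],[0,0,0]],[[0,0,0],[0,0,0]]], "claw": -1, "newtons": 40}}

```text
time: 3.95
tool_pos: [0.4964, 0.1543, 0.044]
tcp_rot: [2.465, 1.947, 0.002]
wrist_force: [-1.6, -0.3, 6.1]
width: 0.129
grip_force: 39.2
```

```bash
python3 -c "
from h import *
move([.495,.153,.26])"
```

```text
t 3.95 pos [0.4964 0.1543 0.044 ] shift [-0.005 -0.003 -0.864] turn [ 0.002 -0.001  0.   ] F [-1.6 -0.3  6.1] w 0.129 g 39.2 q [0.25 0.2  2.11 0.   0.83 0.49]
```

Emit:
{"fn": "play_rows", "kwargs": {"rows": [[[0,0,-0.04],[0,0,0]],[[0,0,-0.12],[0,0,0]],[[0,0,-0.24],[0,0,0]],[[0,0,-0.38],[0,0,0]],[[0,0,-0.52],[0,0,0]],[[0,0,-0.64],[0,0,0]],[[0,0,-0.74],[0,0,0]],[[0,0,-0.82],[0,0,0]],[[0,0,-0.86],[0,0,0]],[[0,0,-0.864],[0,0,0]],[[0,0,-0.864],[0,0,0]]]}}

```text
time: 4.87
tool_pos: [0.4954, 0.1539, 0.259]
tcp_rot: [2.465, 1.947, 0.001]
wrist_force: [-0.4, 0.4, -0.3]
width: 0.127
grip_force: 39.0
```

```bash
python3 -c "
from h import *
move([.525,-.02,.26])"
```

```text
t 4.87 pos [0.4954 0.1539 0.259 ] shift [-0.649  0.276 -0.004] turn [ 0. -0. -0.] F [-0.4  0.4 -0.3] w 0.127 g 39.0 q [ 0.25 -0.04  1.92  0.    1.26  0.49]
```

Emit:
{"fn": "play_rows", "kwargs": {"rows": [[[-0.05,0.02,0],[0,0,0]],[[-0.14,0.06,0],[0,0,0]],[[-0.26,0.1,0],[0,0,0]],[[-0.38,0.15,0],[0,0,0]],[[-0.5,0.2,0],[0,0,0]],[[-0.61,0.24,0],[0,0,0]],[[-0.7,0.28,0],[0,0,0]],[[-0.75,0.3,0],[0,0,0]],[[-0.766,0.306,0],[0,0,0]],[[-0.766,0.306,0],[0,0,0]],[[-0.766,0.306,0],[0,0,0]],[[-0.766,0.306,0],[0,0,0]]]}}

```text
time: 5.87
tool_pos: [0.5252, -0.0488, 0.2585]
tcp_rot: [-2.464, -1.948, 0.0]
wrist_force: [0.6, 0.7, 0.5]
width: 0.129
grip_force: 39.0
```

```bash
python3 -c "
from h import *
move([.5245,-.097,.2]); c=grabw(); im=c['image'][100:340,150:390]; save(np.clip(im.astype(float)*1.6,0,255).astype(np.uint8),'w2.png',2.5)
print(wproj(c,[.5245,-.097,.141]), wproj(c,[.4949,-.2235,.174]))"
```

```text
t 5.87 pos [ 0.5252 -0.0488  0.2585] shift [-0.189  0.042  0.234] turn [-0.001 -0.001  0.002] F [0.6 0.7 0.5] w 0.129 g 39.0 q [-0.14 -0.02  1.91  0.    1.26  0.09]
[269.14073024 241.1972696 ] [267.83994563 361.86749446]
```

View pics/w2.png

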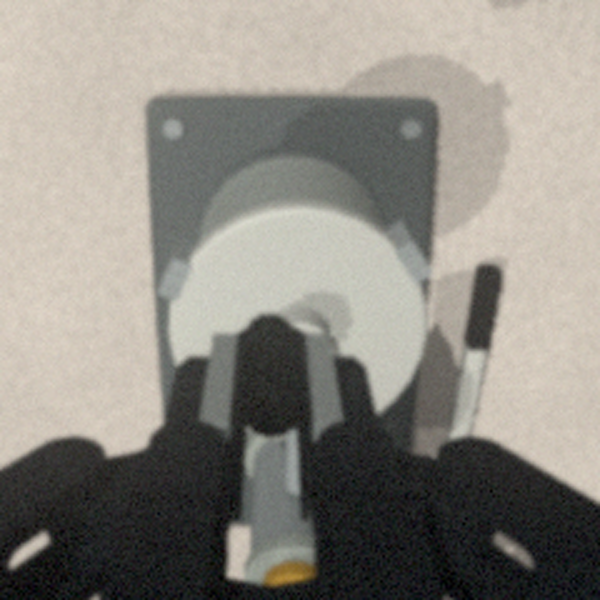

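The jar lid is visible, but the held stopper at crop (270,375) hides the port, so I'll back off along tool +x for a clear view.

Emit:
{"fn": "play_rows", "kwargs": {"rows": [[[0.06,0,0],[0,0,0]],[[0.14,0,0],[0,0,0]],[[0.2,0,0],[0,0,0]],[[0.24,0,0],[0,0,0]],[[0.24,0,0],[0,0,0]],[[0.24,0,0],[0,0,0]],[[0.24,0,0],[0,0,0]]]}}

```text
time: 6.5
tool_pos: [0.5393, 0.0082, 0.259]
tcp_rot: [2.465, 1.948, -0.001]
wrist_force: [-0.2, -0.5, -0.3]
width: 0.131
grip_force: 39.0
```

```bash
python3 - <<'E'
from h import *
c=grabw(); p=wproj(c,[.5245,-.097,.141]); print(p)
x,y=(p-50).astype(int); print(x,y); im=c['image'][y:y+100,x:x+100]; save(np.clip(im.astype(float)*1.5,0,255).astype(np.uint8),'w3.png',6)
E
```

```text
[267.4901116  291.85599918]
217 241
```

View pics/w3.png

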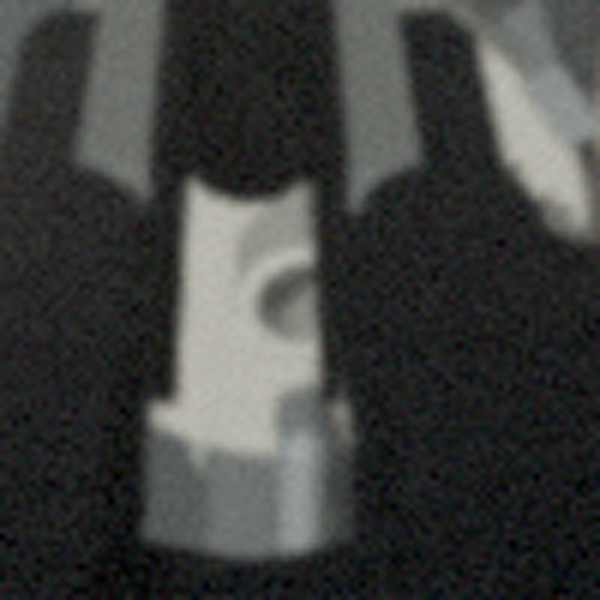

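Wrong direction: the port moved down behind the fingers, and its bore shows at about crop (305,300), where I predicted (300,300). I'll go to the other side for a full view.

Emit:
{"fn": "play_rows", "kwargs": {"rows": [[[-0.06,0,0],[0,0,0]],[[-0.16,0,0],[0,0,0]],[[-0.28,0,0],[0,0,0]],[[-0.4,0,0],[0,0,0]],[[-0.5,0,0],[0,0,0]],[[-0.57,0,0],[0,0,0]],[[-0.6,0,0],[0,0,0]],[[-0.6,0,0],[0,0,0]],[[-0.6,0,0],[0,0,0]],[[-0.6,0,0],[0,0,0]]]}}

```text
time: 7.38
tool_pos: [0.5048, -0.137, 0.259]
tcp_rot: [-2.465, -1.947, -0.001]
wrist_force: [0.0, 0.5, 0.1]
width: 0.126
grip_force: 39.0
```

```bash
python3 - <<'E'
from h import *
c=grabw(); p=wproj(c,[.5245,-.097,.141]); print(p, wproj(c,[.4949,-.2235,.184]))
x,y=(p-50).astype(int); print(x,y); im=c['image'][y:y+100,x:x+100]; save(np.clip(im.astype(float)*1.5,0,255).astype(np.uint8),'w4.png',6)
move([.5245,-.097,.2])
E
```

```text
[269.78707387 141.55604793] [269.76955678 304.36675287]
219 91
t 7.43 pos [ 0.5049 -0.1368  0.2589] shift [0.173 0.04  0.236] turn [-0.    -0.001  0.001] F [-0.3  0.8 -0.3] w 0.126 g 39.0 q [-0.31 -0.03  1.91  0.    1.26 -0.08]
```

View pics/w4.png

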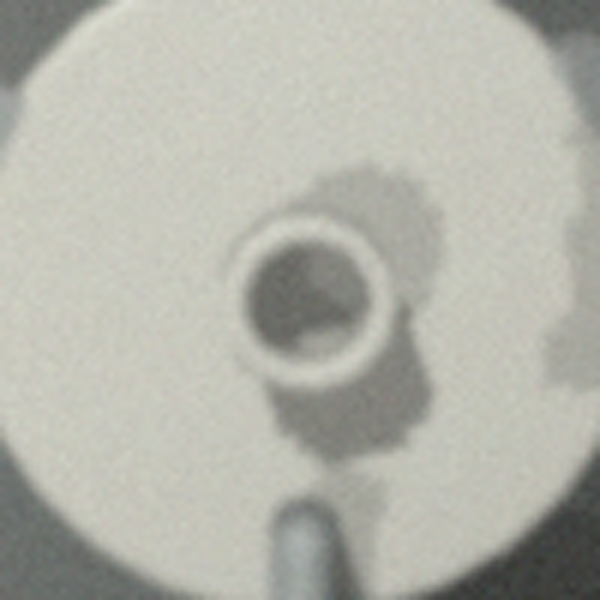

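The port bore is centred at crop (308,297), which is image pixel (270.0,140.2) after correcting for the resize. That is within 2 px of the prediction.

```bash
python3 - <<'E'
from h import *
c=load("wrist"); p=wz(c,270.0,140.2,.141); print(p, [np.linalg.norm(wz(c,a,140.2,.141)-wz(c,b,140.2,.141)).round(4) for a,b in((259.7,280.5),(257,283.5))]); 
# lid circle edges check, z=.125
move([p[0],p[1],.2])
E
```

```text
[ 0.52492095 -0.09594068  0.141     ] [np.float64(0.017), np.float64(0.0217)]
t 7.43 pos [ 0.5049 -0.1368  0.2589] shift [0.177 0.04  0.236] turn [-0.    -0.001  0.001] F [-0.3  0.8 -0.3] w 0.126 g 39.0 q [-0.31 -0.03  1.91  0.    1.26 -0.08]
```

Emit:
{"fn": "play_rows", "kwargs": {"rows": [[[0.05,0.01,0],[0,0,0]],[[0.12,0.03,0],[0,0,0]],[[0.178,0.041,0],[0,0,0]],[[0.178,0.041,0.05],[0,0,0]],[[0.178,0.041,0.12],[0,0,0]],[[0.178,0.041,0.19],[0,0,0]],[[0.178,0.041,0.236],[0,0,0]],[[0.178,0.041,0.236],[0,0,0]],[[0.178,0.041,0.236],[0,0,0]],[[0.178,0.041,0.236],[0,0,0]]]}}

```text
time: 8.27
tool_pos: [0.5254, -0.0966, 0.2006]
tcp_rot: [2.465, 1.947, 0.001]
wrist_force: [-0.3, -0.1, 0.6]
width: 0.126
grip_force: 39.0
```

```bash
python3 - <<'E'
from h import *
move([.5252,-.0957,.166])
s=grab("scene");t=grab("top")
def crop(c,p,n=24): 
    u,v=(proj(c,p)-[n,n*.75]).astype(int); print(u,v); return cv2.resize(c["image"][v:v+int(1.5*n),u:u+2*n],(400,300),interpolation=cv2.INTER_CUBIC)
save(np.clip(np.hstack([crop(t,[.525,-.096,.15]),crop(s,[.525,-.096,.15])]).astype(float)*1.5,0,255).astype(np.uint8),"s1.png")
E
```

```text
t 8.27 pos [ 0.5254 -0.0966  0.2006] shift [ 0.003 -0.002  0.138] turn [ 0.001 -0.     0.   ] F [-0.3 -0.1  0.6] w 0.126 g 39.0 q [-0.23  0.03  1.96  0.    1.15  0.01]
247 186
244 159
```

View pics/s1.png

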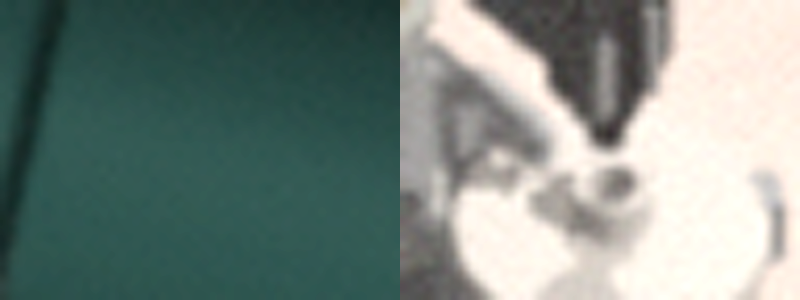

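Emit:
{"fn": "play_rows", "kwargs": {"rows": [[[0.003,0,0.02],[0,0,0]],[[0.003,0,0.04],[0,0,0]],[[0.003,0,0.06],[0,0,0]],[[0.003,0,0.08],[0,0,0]],[[0.003,0,0.09],[0,0,0]],[[0.003,0,0.1],[0,0,0]],[[0.003,0,0.1],[0,0,0]],[[0.003,0,0.1],[0,0,0]]]}}

```text
time: 9.03
tool_pos: [0.525, -0.0959, 0.1747]
tcp_rot: [-2.465, -1.947, 0.0]
wrist_force: [0.3, -0.3, -0.5]
width: 0.131
grip_force: 39.0
```

```bash
python3 - <<'E'
from h import *
move([.5252,-.0957,.166])
E
```

```text
t 9.03 pos [ 0.525  -0.0959  0.1747] shift [0.001 0.001 0.035] turn [-0.001 -0.    -0.   ] F [ 0.3 -0.3 -0.5] w 0.131 g 39.0 q [-0.23  0.06  1.99  0.    1.1   0.01]
```

Emit:
{"fn": "play_rows", "kwargs": {"rows": [[[0,0,0.012],[0,0,0]],[[0,0,0.024],[0,0,0]],[[0,0,0.03],[0,0,0]],[[0,0,0.035],[0,0,0]],[[0,0,0.035],[0,0,0]],[[0,0,0.035],[0,0,0]]]}}

```text
time: 9.53
tool_pos: [0.5251, -0.0959, 0.1671]
tcp_rot: [-2.465, -1.947, 0.0]
wrist_force: [-2.6, 0.5, 5.6]
width: 0.12
grip_force: 39.6
```

Emit:
{"fn": "play_rows", "kwargs": {"rows": [[[0,0,0.004],[0,0,0]],[[0,0,0.008],[0,0,0]],[[0,0,0.008],[0,0,0]],[[0,0,0.008],[0,0,0]]]}}

```text
time: 9.87
tool_pos: [0.5252, -0.0959, 0.1669]
tcp_rot: [2.465, 1.947, 0.0]
wrist_force: [-6.8, 1.9, 14.8]
width: 0.126
grip_force: 40.5
```

Emit:
{"fn": "play_rows", "kwargs": {"rows": [[[0,0,0.004],[0,0,0]],[[0,0,0.004],[0,0,0]],[[0,0,0.004],[0,0,0]],[[0,0,0],[0,0,0]],[[0,0,0],[0,0,0]],[[0,0,0],[0,0,0]]], "claw": -0.1}}

```text
time: 10.37
tool_pos: [0.5251, -0.096, 0.164]
tcp_rot: [-2.465, -1.947, 0.0]
wrist_force: [0.3, 0.4, -1.0]
width: 0.448
grip_force: 0.0
```

Emit:
{"fn": "play_rows", "kwargs": {"rows": [[[0,0,-0.03],[0,0,0]],[[0,0,-0.08],[0,0,0]],[[0,0,-0.16],[0,0,0]],[[0,0,-0.25],[0,0,0]],[[0,0,-0.33],[0,0,0]],[[-0.05,0,-0.36],[0,0,0]],[[-0.12,0,-0.36],[0,0,0]],[[-0.16,0,-0.36],[0,0,0]],[[-0.16,0,-0.36],[0,0,0]],[[-0.16,0,-0.36],[0,0,0]],[[-0.16,0,-0.36],[0,0,0]]]}}

```text
time: 11.28
tool_pos: [0.5154, -0.1348, 0.2534]
tcp_rot: [-2.465, -1.945, 0.001]
wrist_force: [0.3, -0.2, -0.4]
width: 0.455
grip_force: 0.0
```

```bash
python3 - <<'E'
from h import *
move([.4949,-.222,.25])
s=grab("scene"); c=grabw()
u,v=(proj(s,[.51,-.13,.15])-[35,35]).astype(int); a=s["image"][v:v+75,u:u+75]
p=wproj(c,[.525,-.096,.15]); x,y=(p-60).astype(int); print("crops",u,v,x,y,wproj(c,[.4949,-.2235,.184]))
b=c["image"][y:y+200,x-40:x+160]
save(np.clip(np.hstack([cv2.resize(i,(400,400),interpolation=cv2.INTER_CUBIC) for i in(a,b)]).astype(float)*1.4,0,255).astype(np.uint8),"s2.png")
E
```

```text
t 11.28 pos [ 0.5154 -0.1348  0.2534] shift [-0.358  0.002  0.013] turn [-0.002 -0.001 -0.001] F [ 0.3 -0.2 -0.4] w 0.455 g 0.0 q [-0.3  -0.01  1.9   0.    1.25 -0.07]
crops 226 134 198 89 [258.36314771 312.7694938 ]
```

View pics/s2.png

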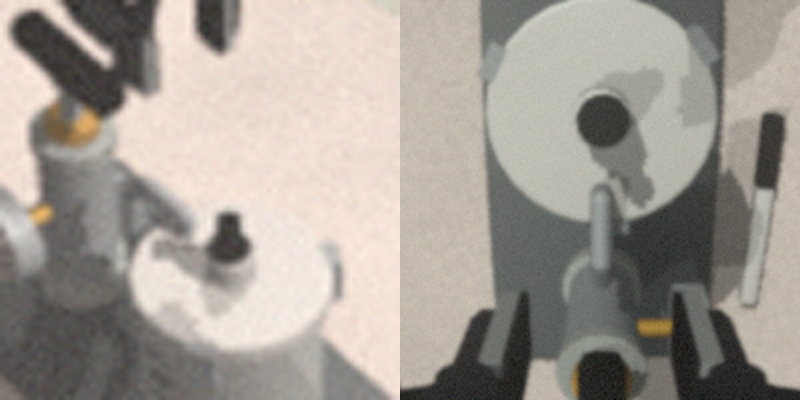

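The stopper is seated upright with its collar on the port, at scene crop (228,240) and wrist crop (603,120). The handle ahead is at wrist crop (603,375). Next I'll go over the handle and down.

Emit:
{"fn": "play_rows", "kwargs": {"rows": [[[-0.06,0,0],[0,0,0]],[[-0.16,0,0],[0,0,0]],[[-0.26,0,0],[0,0,0]],[[-0.33,0,0],[0,0,0]],[[-0.358,0,0],[0,0,0]],[[-0.358,0,0.04],[0,0,0]],[[-0.358,0,0.1],[0,0,0]],[[-0.358,0,0.17],[0,0,0]],[[-0.358,0,0.24],[0,0,0]],[[-0.358,0,0.29],[0,0,0]],[[-0.358,0,0.315],[0,0,0]],[[-0.358,0,0.315],[0,0,0]],[[-0.358,0,0.315],[0,0,0]]], "claw": 0.2}}

```text
time: 12.47
tool_pos: [0.4952, -0.2214, 0.1753]
tcp_rot: [-2.465, -1.947, 0.0]
wrist_force: [-0.1, -0.3, -0.3]
width: 0.599
grip_force: 0.0
```

Emit:
{"fn": "play_rows", "kwargs": {"rows": [[[0,0,0],[0,0,0]],[[0,0,0],[0,0,0]],[[0,0,0],[0,0,0]],[[0,0,0],[0,0,0]],[[0,0,0],[0,0,0]],[[0,0,0],[0,0,0]],[[0,0,0],[0,0,0]]], "claw": -1, "newtons": 60}}

```text
time: 13.05
tool_pos: [0.4949, -0.222, 0.177]
tcp_rot: [2.465, 1.947, -0.0]
wrist_force: [-3.8, 2.0, 6.1]
width: 0.221
grip_force: 59.8
```

```bash
python3 - <<'E'
from h import *
move([.495,-.2225,.224])
E
```

```text
t 13.05 pos [ 0.4949 -0.222   0.177 ] shift [-0.002  0.001 -0.188] turn [ 0.  0. -0.] F [-3.8  2.   6.1] w 0.221 g 59.8 q [-0.47  0.07  1.97 -0.    1.1  -0.23]
```

Emit:
{"fn": "play_rows", "kwargs": {"rows": [[[0,0,-0.01],[0,0,0]],[[0,0,-0.03],[0,0,0]],[[0,0,-0.05],[0,0,0]],[[0,0,-0.07],[0,0,0]],[[0,0,-0.09],[0,0,0]],[[0,0,-0.11],[0,0,0]],[[0,0,-0.13],[0,0,0]],[[0,0,-0.15],[0,0,0]],[[0,0,-0.17],[0,0,0]],[[0,0,-0.19],[0,0,0]],[[0,0,-0.205],[0,0,0]],[[0,0,-0.205],[0,0,0]],[[0,0,-0.205],[0,0,0]],[[0,0,-0.205],[0,0,0]]]}}

```text
time: 14.22
tool_pos: [0.4948, -0.222, 0.2265]
tcp_rot: [-2.465, -1.947, 0.001]
wrist_force: [0.6, -3.3, -11.1]
width: 0.221
grip_force: 59.2
```

```bash
python3 - <<'E'
from h import *
move([.495,-.2225,.226])
s=grab("scene")
print(proj(s,[.495,-.2225,.138]),proj(s,[.495,-.2225,.224]),proj(s,[.525,-.096,.16]))
u,v=(proj(s,[.495,-.2225,.165])-[30,30]).astype(int);print(u,v)
save(np.clip(s["image"][v:v+60,u:u+75].astype(float)*1.5,0,255).astype(np.uint8),"s3.png",10)
E
```

```text
t 14.22 pos [ 0.4948 -0.222   0.2265] shift [-0.002  0.001  0.002] turn [-0.001  0.     0.   ] F [  0.6  -3.3 -11.1] w 0.221 g 59.2 q [-0.47  0.03  1.91 -0.    1.2  -0.23]
[238.36022805 154.87249066] [236.55165439 131.07789426] [268.17105429 175.27196286]
207 117
```

View pics/s3.png

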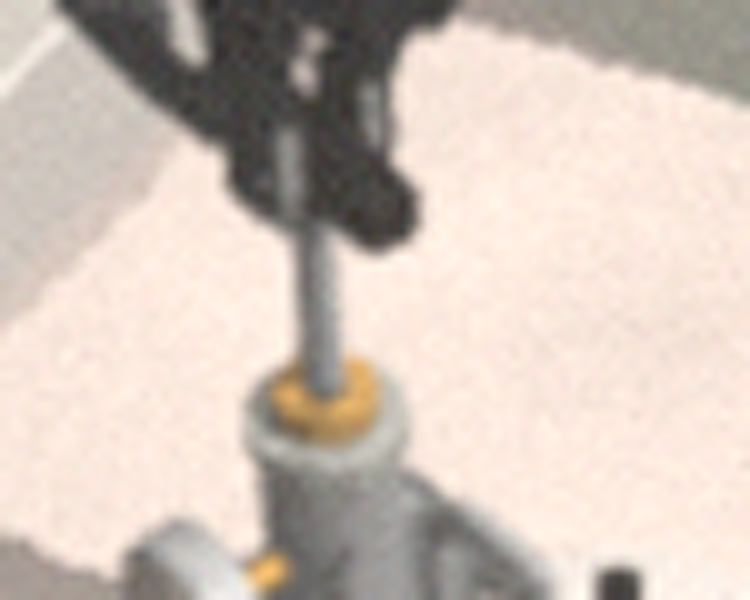

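The handle is lifted, and the rod is bare down to the gland nut, with its foot at crop (325,390). The ring is under 1 px at this scale, so I'll read the rod's brightness just above the gland, then raise the handle in small steps and compare.

```bash
cat > prof.py <<'E'
from h import *
n=6; im=np.mean([cams.read_camera("scene")["image"].astype(float) for _ in range(n)],0)
st=bot.read_state(); print(st["time"],st["tool_pos"].round(4),st["wrist_force"].round(1),"rod rows 138..158, cols 236..242")
for v in range(140,160): print(v, im[v,236:243].mean(2).round().astype(int), "r-b",(im[v,236:243,0]-im[v,236:243,2]).round().astype(int))
E
python3 prof.py
```

```text
14.5667 [ 0.4948 -0.2219  0.2265] [  0.7  -3.  -11.1] rod rows 138..158, cols 236..242Traceback (most recent call last):
  File "prof.py", line 4, in <module>
    for v in range(140,160): print(v, im[v,236:243].mean(2).round().astype(int), "r-b",(im[v,236:243,0]-im[v,236:243,2]).round().astype(int))
                                      ~~~~~~~~~~~~~~~~~~^^^
    rcount = _count_reduce_items(arr, axis, keepdims=keepdims, where=where)
    items *= arr.shape[mu.normalize_axis_index(ax, arr.ndim)]
                       ~~~~~~~~~~~~~~~~~~~~~~~^^^^^^^^^^^^^^
numpy.exceptions.AxisError: axis 2 is out of bounds for array of dimension 2
```

Emit:
{"fn": "play_rows", "kwargs": {"rows": [[[0,0,-0.008],[0,0,0]],[[0,0,-0.016],[0,0,0]],[[0,0,-0.016],[0,0,0]],[[0,0,-0.016],[0,0,0]]]}}

```text
time: 14.9
tool_pos: [0.4948, -0.222, 0.2308]
tcp_rot: [-2.465, -1.947, 0.001]
wrist_force: [0.1, -2.7, -12.0]
width: 0.222
grip_force: 59.2
```

```bash
python3 prof.py
```

```text
15.2 [ 0.4949 -0.2219  0.2307] [ -1.6  -5.2 -11.7] rod rows 138..158, cols 236..242Traceback (most recent call last):
  File "prof.py", line 4, in <module>
    for v in range(140,160): print(v, im[v,236:243].mean(2).round().astype(int), "r-b",(im[v,236:243,0]-im[v,236:243,2]).round().astype(int))
                                      ~~~~~~~~~~~~~~~~~~^^^
    rcount = _count_reduce_items(arr, axis, keepdims=keepdims, where=where)
    items *= arr.shape[mu.normalize_axis_index(ax, arr.ndim)]
                       ~~~~~~~~~~~~~~~~~~~~~~~^^^^^^^^^^^^^^
numpy.exceptions.AxisError: axis 2 is out of bounds for array of dimension 2
```

```bash
cat > prof.py <<'E'
from h import *
im=np.mean([cams.read_camera("scene")["image"].astype(float) for _ in range(6)],0)
st=bot.read_state(); print(st["time"],st["tool_pos"].round(4),st["wrist_force"].round(1))
old=load("scene")["image"].astype(float)
for v in range(146,160): print(v, *(m[v,236:243].mean(axis=-1).round().astype(int) for m in(old,im)))
E
python3 prof.py
```

```text
15.5 [ 0.4949 -0.2219  0.2306] [ -0.9  -4.1 -12.3]
146 [124  79  82 106 123 152 160] [120  78  85 102 126 150 161]
147 [127  85  82 100 127 149 160] [125  84  83 101 123 149 160]
148 [130  86  84  99 116 146 159] [128  86  83  98 118 146 159]
149 [136  92  85  97 118 148 159] [135  92  83  98 117 147 161]
150 [135  93  81  95 114 145 158] [135  91  82  96 115 148 160]
151 [132  88  80  93 110 143 154] [132  89  80  96 111 141 157]
152 [117  83  83  94 109 133 141] [118  81  79  95 108 128 143]
153 [ 91  77  76  94 105 116 117] [ 92  73  79  95 107 111 116]
154 [ 77  72  77  93 106 110 111] [ 76  70  74  89  96  98 107]
155 [ 92  82  76  86  97 102 112] [ 75  64  59  68  74  92 108]
156 [109  89  76  75  88  98 111] [ 89  80  71  70  79 103 115]
157 [103  94  88  89 101 115 115] [101  97  95  95 101 112 115]
158 [ 88  91  91  94 104 106 105] [ 87  91  94  95 105 106 106]
159 [69 72 81 87 92 95 94] [70 74 82 88 93 92 94]
```

Emit:
{"fn": "play_rows", "kwargs": {"rows": [[[0,0,-0.008],[0,0,0]],[[0,0,-0.016],[0,0,0]],[[0,0,-0.016],[0,0,0]],[[0,0,-0.016],[0,0,0]]]}}

```text
time: 15.83
tool_pos: [0.4949, -0.2219, 0.2348]
tcp_rot: [-2.465, -1.947, 0.001]
wrist_force: [-2.0, -4.4, -12.4]
width: 0.219
grip_force: 59.2
```

```bash
python3 prof.py
```

```text
16.1333 [ 0.4949 -0.2219  0.2347] [ -3.1  -5.3 -11.8]
146 [124  79  82 106 123 152 160] [124  81  84 101 125 151 162]
147 [127  85  82 100 127 149 160] [124  82  84 100 124 148 160]
148 [130  86  84  99 116 146 159] [130  87  83  99 117 146 159]
149 [136  92  85  97 118 148 159] [134  92  83  97 117 148 161]
150 [135  93  81  95 114 145 158] [135  94  82  98 115 146 160]
151 [132  88  80  93 110 143 154] [134  89  81  95 112 141 158]
152 [117  83  83  94 109 133 141] [116  78  80  96 108 126 140]
153 [ 91  77  76  94 105 116 117] [ 88  65  72  86  92  98 112]
154 [ 77  72  77  93 106 110 111] [ 72  58  58  65  69  90 107]
155 [ 92  82  76  86  97 102 112] [ 80  68  64  70  82 104 114]
156 [109  89  76  75  88  98 111] [ 90  83  85  92 100 111 115]
157 [103  94  88  89 101 115 115] [100  98  97  96 103 111 114]
158 [ 88  91  91  94 104 106 105] [ 88  89  92  97 105 110 106]
159 [69 72 81 87 92 95 94] [69 73 81 87 93 92 92]
```

The ring is in view: its centre is at row 154.3 now, and was at 155.4 4 mm lower. In the first picture, at z 0.2265, about half of it showed, so that height is the mark. I'll go back down 8 mm.

Emit:
{"fn": "play_rows", "kwargs": {"rows": [[[0,0,0.008],[0,0,0]],[[0,0,0.016],[0,0,0]],[[0,0,0.024],[0,0,0]],[[0,0,0.031],[0,0,0]],[[0,0,0.031],[0,0,0]],[[0,0,0.031],[0,0,0]],[[0,0,0.031],[0,0,0]],[[0,0,0.031],[0,0,0]],[[0,0,0.031],[0,0,0]],[[0,0,0.031],[0,0,0]],[[0,0,0.031],[0,0,0]]]}}

```text
time: 17.05
tool_pos: [0.4949, -0.222, 0.2269]
tcp_rot: [-2.465, -1.947, 0.001]
wrist_force: [-2.5, -3.9, -12.3]
width: 0.22
grip_force: 59.3
```

```bash
python3 prof.py | sed -n '1p;9,13p'
```

```text
17.35 [ 0.4949 -0.2219  0.2268] [ -2.8  -4.5 -13.6]
153 [ 91  77  76  94 105 116 117] [ 92  74  79  94 107 113 116]
154 [ 77  72  77  93 106 110 111] [ 78  71  78  94 105 110 111]
155 [ 92  82  76  86  97 102 112] [ 90  76  73  87  97 104 110]
156 [109  89  76  75  88  98 111] [108  90  75  77  90  99 110]
157 [103  94  88  89 101 115 115] [102  96  89  85 102 112 115]
```

The profile matches the half-visible ring, and the force is about 13 N, which is what's expected at the mark. Handing in.

```bash
python3 -c "
from workcell import bot
print(bot.finish_job())"
```

```text
the job is handed in; nothing more can be done
None
```

I handed the job in with the middle stopper seated upright in the port and released, and the gripper holding the T-handle with the rod drawn about 50 mm, ring level with the gland nut as best the camera could show; the hand-in gave no verdict.

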